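Load a key jaw through the chip guard

ROBOT

A 6-joint arm with a two-finger parallel gripper is mounted at the origin on the work surface. World frame = base frame: x ahead of the robot, y to its left, z up, the work surface at z = 0. Lengths are in m, angles in rad, forces in N, time in s.
With the tool pointing down it reaches from about 0.275 to 0.75 m from the base axis. Payload 10.2 kg.
Tool frame: the origin (TCP) lies midway between the tips of the shut fingers; the grasp point (between the pads) lies 19 mm behind it; z points along the fingers, x is the direction in which the jaws open and shut, and the axes are right-handed (so a half turn about z gives the same grasp; the last joint's range is limited). The gripper opens to 88 mm and grips with 3 to 60 N. Pads are 18 mm wide; open, the fingers measure 123 mm over their backs; the gripper's body (75 mm by 187 mm) begins 45 mm behind the grasp point.
Start: joints at [-0.223, 0.313, 1.498, -0, 1.331, -0.223], TCP at [0.525, -0, 0.239] pointing down, gripper open.
Joint ranges: [-2.94, 2.94], [-0.97, 2.17], [0.19, 2.56], [-1.23, 4.37], [0.02, 3.11], [-2.88, 2.88]. Speed limits (rad/s): [2.39, 2.39, 3.01, 3.14, 3.14, 3.14].

INTERFACE

Orientations are given as a rotation vector (axis times angle).
In Python, from workcell import arm gives the robot as it stands. The module is installed in compiled form; this text tells all that it offers.
- The arm moves only by the tool send_rows, never from a script. Its argument "targets" is a list of rows, each a list of 6 numbers: the shift along the world's x, y, z in m, then the turn, a rotation vector about the world's x, y, z in degrees. A call has 1 to 20 rows; each row is the pose to reach, as a shift and turn from the pose measured when the call began; what a row does not reach only later rows make up. A row lasts 1/8 s, in which the tool goes at most 62.5 mm and 10.7 degrees, less where a joint would pass 70% of its speed; a pose out of reach is approached as far as the arm can. A call with a gripper value outside its range is refused whole. "grip" is the closure, from 0 (fully open) to 1 (shut), set as the call begins (left out, the last holds). The fingers move at their own pace and stop on an object; the grip force is fixed at half the most. Time passes only in rows, so rows that repeat a pose let the fingers close. It gives the time, the measured TCP pose, the force and the opening at its end, in the units of the state.
- arm.get_obs(): the state, without advancing time (a new reading comes with each control period).
- arm.snapshot(name): name is "scene" or "side" or "wrist"; returns a dict with "color" (420x560x3 uint8, red, green, blue), "fx", "fy", "cx", "cy" (pixels), "R" (3x3) and "t" (3): a world point X has camera coordinates R X + t. Camera axes: x right, y down, z forward; pixel columns grow to the right and rows downward; lengths in m; the calibration is good to about 2 mm. A picture is of the moment at which its call begins. There is no depth.
- arm.job_done(): hands the job in, once; it reports no verdict.
The state is a dict: "time": time; "joint_positions": joint angles; "joint_vel": joint speeds; "tau": joint torques, N m; "ee_pos": TCP position; "tool_rot": TCP orientation; "ft_force": force on the tool from outside, world axes, zero at the start; "torque": the same for the moment, N m; "gripper_width": opening from 0.0 (shut) to 1.0 (fully open).
Only numpy, scipy, OpenCV 4.12 (cv2) and the standard library are available. Lean on these libraries where they do the work, as an engineer would, in place of code of your own. Each camera call takes 0.05 s, during which the arm holds its last target.

TASK

Get the key-cutting machine loaded: take the chip brush off the machine's slide and lay it flat in the shallow tool tray, then set the long slide-in jaw between the guide rails, vise end towards the machine, and push it in under the spring-hinged chip guard until it is right up against its stop. Take the hand out so that the guard swings fully shut behind it, and leave the other things on the bench where they are.

Things in the scene. Friction and masses are not known exactly. Their poses are not given: they have to be found in the camera images.
- slide_mouth (a point): On the fixed key machine: slideway surface, midway between its guide rails, right under the shut chip guard, 45 mm above the bench. x: loading direction (level, into the machine); y: left as seen along x; z up. Flat slideway 63 mm wide between two steel rails (10 mm wide, 12 mm high) that run from x = -180 mm (open front end of the 92 mm wide loading apron) to the stop.
- stop_face (a point): Middle of the front face of the machine's stop block, on the slideway surface: slide_mouth's x = +149 mm, same axes. The block is 60 mm wide and 26 mm high. Pushed right home, the jaw's front end meets this face.
- machine: The machine; origin on the bench under slide_mouth, same axes. Its chamber behind the guard (x = 0 to 195 mm) has clear side windows and roof, 260 mm wide inside, 140 mm high above the slideway. Outside it spans y = -140 to 140 mm, x = -11 to 225 mm and 192 mm high above the bench, with a spindle head on top at the back (x over 145 mm, 270 mm high) and a motor behind up to x = 330 mm. The guard hangs from a lintel 16 mm deep; the way in under it is 125 mm high.
- guard_edge (a point): Middle of the lower edge of the chip guard, a clear plate 250 mm wide and 110 mm high with a rounded steel lower edge, hinged along its top 125 mm above the slideway, straight above slide_mouth. Shut, it hangs upright with its lower edge 15 mm above the slideway (3 mm above the rails). It swings only inwards and springs back.
- guard (a joint): Angle of the chip guard: 0 = shut (upright), grows as it is pushed inwards, up to 1.35 rad. A light torsion spring shuts it: 1 to 3 N at its lower edge opens it.
- jaw_center (a point): The slide-in jaw: loose plain steel, about 0.6 kg, a base plate 121 long x 58 wide x 12 mm thick with a pair of vise blocks on its front half, standing flat on the bench. Point: middle of the plate's length and width, 25 mm above its underside (half-way up). x: lengthwise to the vise end; z up. Front end at x = +60.5 mm, rear end at x = -60.5 mm.
- jaw_vise (a point): Middle of the jaw's vise: two blocks with a narrow slot between, together 60 long (x) x 44 wide (y), from the plate's top (12 mm) to 50 mm above the jaw's underside; grip it across the 44 mm from above. This point is 30.5 mm ahead of jaw_center and 31 mm above the underside; same axes. A screw head sticks out 18 mm behind the blocks; the weight centres about 15 mm behind this point.
- jaw_lug (a point): Rear face of the jaw's push lug, flush with the rear end of its base plate (jaw_center's x = -60.5 mm): 30 mm wide, 16 mm high. This point is in its middle, 8 mm above the jaw's underside; same axes.
- brush_center (a point): Chip brush, loose, 160 mm long, 14 mm thick, lying flat across the guide rails near the open end of the apron. Point: its middle, 7 mm above its underside; x: lengthwise to the bristle end. Wooden handle 22 mm wide from x = -80 to +20 mm, to be gripped across its width; then a ferrule and bristles 28 and 30 mm wide.
- tray: Shallow open steel tool tray, fixed on the bench, 210 (its x) x 112 (its y) x 26 mm high, walls 4 mm, floor 4 mm thick, empty. Origin: centre of its underside.
- turret_jaw: Bystander, to be left alone: another steel jaw, with a 66 mm square base and a round turret, 54 mm high. Origin: centre of its underside.
- padlock: Bystander, to be left alone: a brass padlock standing upright, 60 x 30 mm, 97 mm high. Origin: centre of its underside.
- oil: Bystander, to be left alone: white oil bottle, 54 mm diameter, 130 mm high. Origin: centre of its underside.
- blank_box: Bystander, to be left alone: small cardboard box, 70 x 50 x 35 mm. Origin: centre of its underside.
- spray: Bystander, to be left alone: plain metal can, 52 mm diameter, 150 mm high. Origin: centre of its underside.
- driver: Bystander, to be left alone: a screwdriver lying on the bench.
- cylinder_lock: Bystander, to be left alone: a brass lock cylinder, 70 mm long, lying on the bench.
There are look-alikes about, which are no part of the job. Of the things that look like the part that bears brush_center, the larger one is meant. Leave any turquoise look-alike of the part that bears jaw_center alone.

How it is judged:
On the way:
1. the jaw's vise end is under the opened chip guard (value of joint guard above 0.4 rad and x of jaw_center in the frame of slide_mouth between -0.03 and 0.06 m), for 0.05 s.
At the end, for the whole second after the job is handed in: The jaw lies flat between the guide rails with its front end within 5 mm of the stop, in line with the slide; the guard is shut (under 0.05 rad); the brush lies flat on the floor of the tool tray; both are at rest and the other things have not been moved (x of jaw_center in the frame of slide_mouth between 0.0825 and 0.0925 m and y of jaw_center in the frame of slide_mouth between -0.006 and 0.006 m and z of jaw_center in the frame of slide_mouth below 0.029 m and angle between jaw_center's own z axis and vertical below 0.06 rad and angle between the x axis of jaw_center and the x axis of slide_mouth, either way round below 0.08 rad and value of joint guard below 0.05 rad and x of brush_center in the frame of tray between -0.06 and 0.06 m and y of brush_center in the frame of tray between -0.048 and 0.048 m and height (world z) of brush_center below 0.022 m and angle between brush_center's own x axis and vertical above 1.45 rad and linear speed of each of jaw, brush below 0.02 m/s); the robot touches nothing.
It fails at once if a bystander is moved by more than 20 mm (distance of any of turret_jaw, padlock, oil, blank_box, spray, driver, cylinder_lock from where it was at the start of the episode above 0.02 m).
It also fails if it takes over 72 s, if anything falls off the work surface, if the arm or the gripper's body presses on something with over 40 N, if the wrist force passes 120 N, or if a joint passes its speed limit or range.

## Working session

There is one attempt and no reset: what is moved stays moved. The work goes in short steps, Python scripts to look and compute and a tool call to move; the robot and the scene stay as the last step left them, time stands still between calls to the robot, and variables do not carry over. Pictures are saved under pics/ and viewed, and the job is handed in when it is done.

Besides the shell and the picture viewer there is one more tool, called after "Call:" by a JSON object that holds its "op" and its "data". send_rows: Moves the arm, as the interface text tells. Its arguments: {"type":"object","properties":{"targets":{"type":"array"},"grip":{"type":"number"}},"required":["targets"]}

```bash
mkdir -p pics; cat > h.py <<'E'
import numpy as np, cv2
from workcell import arm
def snap(n,f):
    s=arm.snapshot(n); cv2.imwrite(f'pics/{f}.png',cv2.cvtColor(s['color'],cv2.COLOR_RGB2BGR)); 
    np.savez(f'pics/{f}.npz',**{k:np.array(v) for k,v in s.items()}); return s
def load(f): return dict(np.load(f'pics/{f}.npz'))
def ray(s,u,v):
    R=np.array(s['R']);t=np.array(s['t']); o=-R.T@t
    d=R.T@np.array([(u-s['cx'])/s['fx'],(v-s['cy'])/s['fy'],1.]); return o,d
def onz(s,u,v,z):
    o,d=ray(s,u,v); return o+d*(z-o[2])/d[2]
def proj(s,X):
    c=np.array(s['R'])@np.array(X)+np.array(s['t']); return np.array([s['fx']*c[0]/c[2]+s['cx'],s['fy']*c[1]/c[2]+s['cy']])
E
python3 - <<'E'
from h import *
for n in ['scene','side','wrist']:
    s=snap(n,n+'0'); print(n,s['fx'],s['fy'],s['cx'],s['cy'],-np.array(s['R']).T@s['t']); print(np.array(s['R'])[2])
o=arm.get_obs(); print(o)
E
```

```text
scene 503.84411818484745 503.84411818484745 275.36884015354383 204.26330792651024 [ 1.19022454 -0.36921935  1.10436658]
[-0.53516326  0.31920045 -0.78211978]
side 483.85683058848457 483.85683058848457 275.7653987914336 221.1359896406129 [-0.0772314  -0.96025253  1.16310073]
[ 0.3965932   0.62405736 -0.67325051]
wrist 351.03572601519255 351.03572601519255 279.2948232245468 207.14770292783146 [0.52568559 0.08127029 0.38499957]
[ 3.86070131e-04 -3.10512295e-01 -9.50569285e-01]
{'time': 0.15, 'joint_positions': array([-2.23392367e-01,  3.13300812e-01,  1.49822027e+00,  3.08648149e-06,
        1.33095582e+00, -2.23374497e-01]), 'joint_vel': array([-4.34804387e-05, -1.08723254e-03, -2.43445555e-03,  1.41351883e-03,
       -5.14236505e-04, -4.53460889e-04]), 'tau': array([ 1.56247002e-03, -4.02303922e+01, -2.52316958e+01,  6.93405792e-02,
        3.44249513e-02, -9.17278635e-05]), 'ee_pos': array([5.24838333e-01, 2.93317338e-05, 2.38319024e-01]), 'tool_rot': array([-3.14139355e+00,  2.92224028e-05,  1.35333809e-03]), 'ft_force': array([-0.18625865,  0.04943834,  0.25168426]), 'torque': array([-0.04993974, -0.00910785, -0.01188678]), 'gripper_width': 0.9946271855284604}
```

View pics/scene0.png

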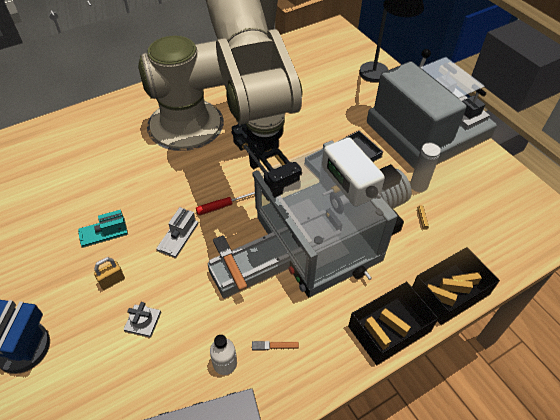

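View pics/side0.png

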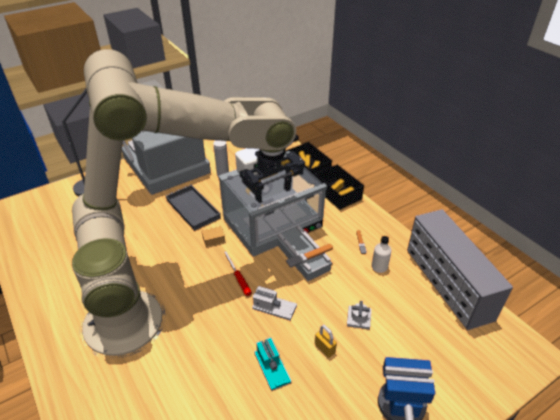

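View pics/wrist0.png

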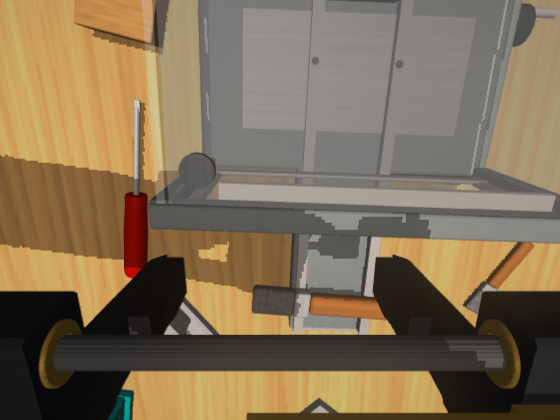

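```bash
python3 - <<'E'
from h import *
a=cv2.imread('pics/scene0.png'); 
cv2.imwrite('pics/c1.png',cv2.resize(a[180:310,140:320],None,fx=4.4,fy=4.4,interpolation=cv2.INTER_CUBIC))
a=cv2.imread('pics/side0.png'); 
cv2.imwrite('pics/c2.png',cv2.resize(a[140:350,190:390],None,fx=2.8,fy=2.8,interpolation=cv2.INTER_CUBIC))
a=cv2.imread('pics/wrist0.png'); 
cv2.imwrite('pics/c3.png',cv2.resize(a[140:340,140:400],None,fx=3,fy=3,interpolation=cv2.INTER_CUBIC))
E
```

```text
(no output)
```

View pics/c1.png

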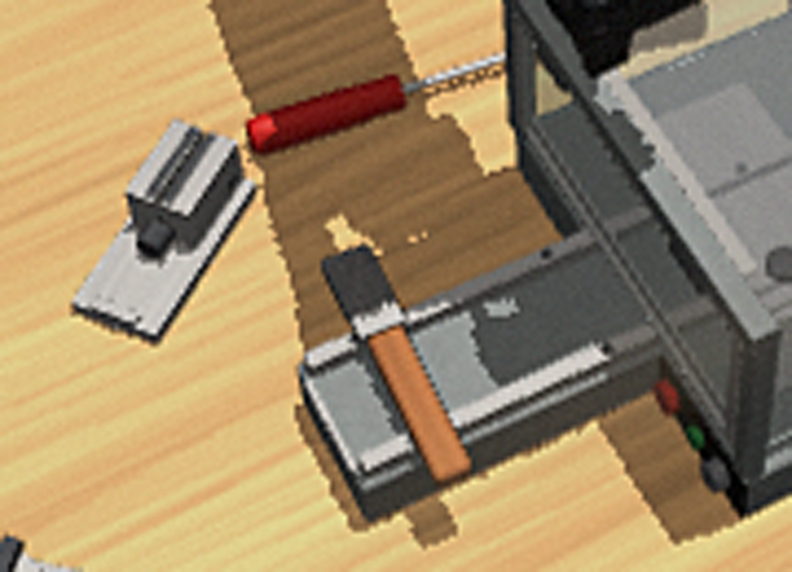

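View pics/c2.png

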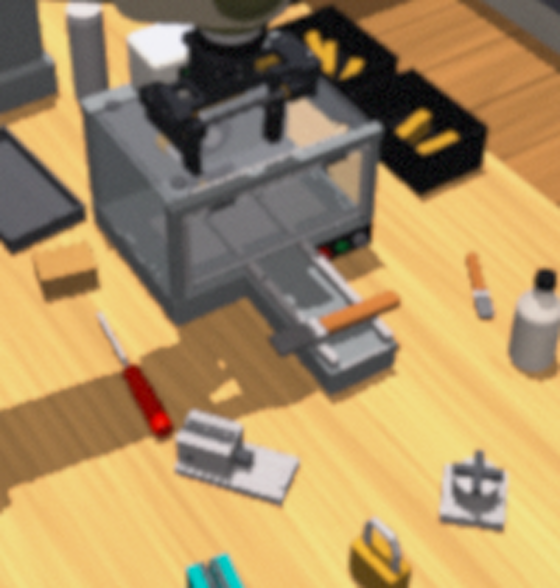

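View pics/c3.png

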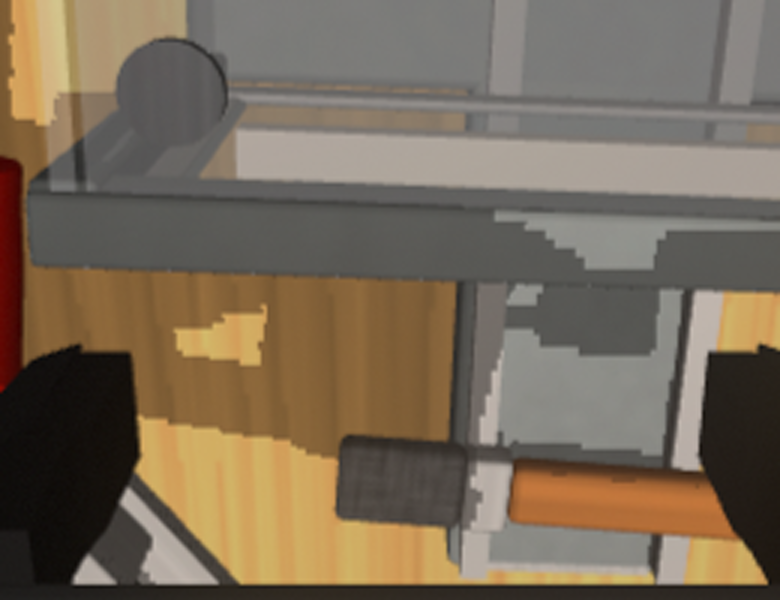

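```bash
python3 - <<'E'
from h import *
s=load('scene0'); d=load('side0'); w=load('wrist0')
c1=lambda u,v,z:onz(s,140+u/4.4,180+v/4.4,z).round(4)[:2]
c2=lambda u,v,z:onz(d,190+u/2.8,140+v/2.8,z).round(4)[:2]
c3=lambda u,v,z:onz(w,140+u/3,140+v/3,z).round(4)[:2]
print('vise top scene',[c1(*p,.05) for p in [(128,190),(190,215),(240,143),(178,120)]])
print('vise top side',[c2(*p,.05) for p in [(178,440),(190,412),(242,425),(236,455)]])
print('plate rear',c1(75,303,.012),c1(157,331,.012),'front right',c1(255,183,.012))
print('plate side rear',c2(283,497,.012),c2(298,460,.012),c2(178,468,.012))
print('rail R scene',c1(365,465,.057),c1(605,350,.057),' L',c1(308,358,.057),c1(540,258,.057))
print('wrist railL inner',c3(495,560,.057),c3(510,285,.057),'R inner',c3(665,565,.057),c3(697,292,.057))
print('brush scene butt',c1(467,465,.071),c1(437,478,.071),'ferr',c1(370,342,.071),c1(403,328,.071),'tip',c1(323,260,.071),c1(365,248,.071))
print('brush wrist tip',c3(345,440,.071),c3(337,515,.071), 'handle',c3(512,460,.071),c3(510,520,.071),c3(720,475,.071),c3(725,535,.071))
# tray corners
print('tray side',[onz(d,u,v,.026).round(3)[:2] for u,v in [(167,193),(190,186),(219,208),(196,227)]])
for n,u,v in [('driver',215,206),('driver tip',255,197),('lid',0,0)]: print(n,onz(s,u,v,.01).round(3))
E
python3 - <<'E'
import cv2
a=cv2.imread('pics/side0.png'); 
cv2.imwrite('pics/c4.png',cv2.resize(a[170:310,150:290],None,fx=4,fy=4,interpolation=cv2.INTER_CUBIC))
a=cv2.imread('pics/scene0.png'); 
cv2.imwrite('pics/c5.png',cv2.resize(a[110:240,230:400],None,fx=4,fy=4,interpolation=cv2.INTER_CUBIC))
E
```

```text
vise top scene [array([ 0.3826, -0.2086]), array([ 0.4178, -0.1846]), array([ 0.3842, -0.1368]), array([ 0.3492, -0.1617])]
vise top side [array([ 0.3455, -0.1689]), array([ 0.3756, -0.1437]), array([ 0.412 , -0.1889]), array([ 0.3853, -0.2186])]
plate rear [ 0.4141 -0.2623] [ 0.4566 -0.2287] front right [ 0.3881 -0.1337]
plate side rear [ 0.4122 -0.2659] [ 0.4525 -0.2351] [ 0.3406 -0.1741]
rail R scene [ 0.6217 -0.173 ] [ 0.6248 -0.0254]  L [ 0.5457 -0.1697] [ 0.5527 -0.0257]
wrist railL inner [ 0.5543 -0.1649] [ 0.5568 -0.0554] R inner [ 0.6171 -0.1671] [ 0.6199 -0.058 ]
brush scene butt [ 0.6567 -0.1292] [ 0.6554 -0.1465] ferr [ 0.5623 -0.1385] [ 0.5634 -0.1186] tip [ 0.5001 -0.1365] [ 0.5048 -0.1123]
brush wrist tip [ 0.5011 -0.1063] [ 0.4977 -0.1359] handle [ 0.5579 -0.1141] [ 0.5579 -0.1379] [ 0.6294 -0.1199] [ 0.6333 -0.1441]
tray side [array([0.338, 0.45 ]), array([0.429, 0.441]), array([0.46 , 0.266]), array([0.347, 0.221])]
driver [ 0.362 -0.07   0.01 ]
driver tip [0.39  0.041 0.01 ]
lid [-1.051 -0.348  0.01 ]
```

View pics/c4.png

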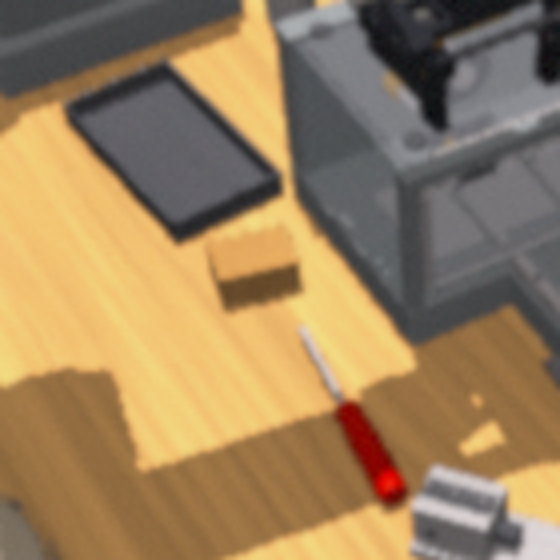

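View pics/c5.png

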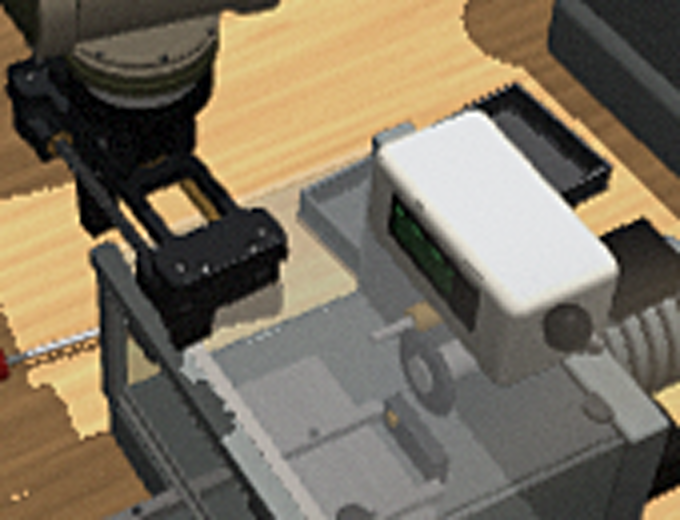

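```bash
python3 - <<'E'
from h import *
s=load('scene0'); d=load('side0')
c4=lambda u,v,z:onz(d,150+u/4,170+v/4,z).round(4)[:2]
c5=lambda u,v,z:onz(s,230+u/4,110+v/4,z).round(4)[:2]
t=np.array([c4(*p,.026) for p in [(68,105),(165,65),(280,178),(180,240)]]);print('tray',t.tolist(),t.mean(0))
for i in range(4): e=t[(i+1)%4]-t[i]; print(np.hypot(*e).round(3),np.degrees(np.arctan2(e[1],e[0])).round(1))
print('tray scene corners',c5(515,85,.026),c5(610,165,.026),c5(303,190,.026))
print('box top side',[c4(*p,.035) for p in [(208,245),(290,228),(300,265),(220,278)]])
print('motor scene',onz(s,410,190,.12),onz(s,375,170,.12)); print('spray',onz(s,425,185,0),onz(s,430,150,.15))
v=np.array([[ 0.3826, -0.2086],[ 0.4178, -0.1846],[ 0.3842, -0.1368],[ 0.3492, -0.1617]]);print(v.mean(0))
e=v[2]-v[1];print(np.degrees(np.arctan2(e[1],e[0])),np.hypot(*e));e=v[3]-v[0];print(np.degrees(np.arctan2(e[1],e[0])))
v=np.array([[.3455,-.1689],[.3756,-.1437],[.412,-.1889],[.3853,-.2186]]);print(v.mean(0))
e=v[1]-v[2];print(np.degrees(np.arctan2(e[1],e[0])),np.hypot(*e));e=v[0]-v[3];print(np.degrees(np.arctan2(e[1],e[0])))
E
```

```text
tray [[0.3307, 0.4322], [0.432, 0.4367], [0.4466, 0.2326], [0.3372, 0.209]] [0.386625 0.327625]
0.101 2.5
0.205 -85.9
0.112 -167.8
0.223 91.7
tray scene corners [0.3349 0.4405] [0.4408 0.4499] [0.346  0.2383]
box top side [array([0.351, 0.181]), array([0.4191, 0.1612]), array([0.4045, 0.1164]), array([0.3414, 0.1395])]
motor scene [0.65155968 0.35284899 0.12      ] [0.55089813 0.31829294 0.12      ]
spray [0.59328725 0.4906412  0.        ] [0.58733463 0.46720296 0.15      ]
[ 0.38345  -0.172925]
125.10449073738198 0.058427733141035
125.45670258713636
[ 0.3796   -0.180025]
128.844831656726 0.05803447251418764
128.68791508505262
```

Choice: jaw = steel piece at scene (178,231), not the turquoise one at (103,228) or the turret jaw at (142,318). Brush = large one on the rails at scene (230,262), not the small one at (275,345). The crops confirm both.

Call:
{"op": "send_rows", "data": {"targets": [[0.01,-0.02,0,0,0,-10],[0.02,-0.04,0,0,0,-20],[0.03,-0.06,0,0,0,-30],[0.04,-0.08,0,0,0,-40],[0.05,-0.1,0,0,0,-50],[0.06,-0.12,0,0,0,-60],[0.065,-0.129,-0.01,0,0,-70],[0.065,-0.129,-0.03,0,0,-80],[0.065,-0.129,-0.06,0,0,-90],[0.065,-0.129,-0.08,0,0,-95],[0.065,-0.129,-0.08,0,0,-95]], "grip": 0.4}}

```text
time: 1.52
ee_pos: [0.5892, -0.1287, 0.1569]
tool_rot: [2.123, -2.315, -0.006]
ft_force: [-0.1, -0.0, 0.8]
gripper_width: 0.598
```

```bash
python3 - <<'E'
from h import *
s=snap('wrist','w1'); s2=snap('scene','s1'); o=arm.get_obs(); print(o['ee_pos'],o['tool_rot'],o['joint_positions'].round(3),-np.array(s['R']).T@s['t'])
E
```

```text
[ 0.59008828 -0.1290606   0.15900522] [-2.12393819e+00  2.31332133e+00 -3.45750981e-04] [-4.090e-01  5.520e-01  1.355e+00  1.000e-03  1.234e+00  1.246e+00] [ 0.6709798  -0.13573965  0.30337413]
```

View pics/w1.png

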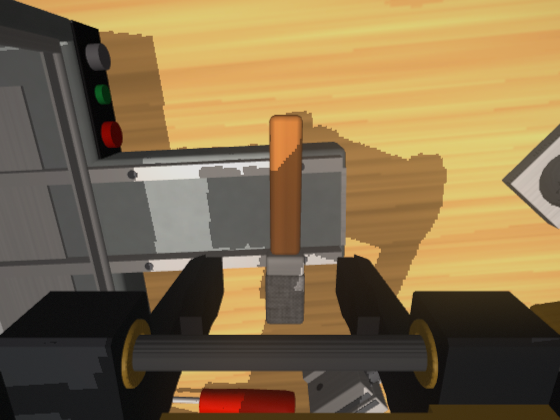

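```bash
python3 - <<'E'
from h import *
a=cv2.imread('pics/w1.png')
cv2.imwrite('pics/c6.png',cv2.resize(a[100:330,80:360],None,fx=2.6,fy=2.6,interpolation=cv2.INTER_CUBIC))
s=load('w1')
p=lambda u,v,z:onz(s,u,v,z).round(4)[:2]
print('handle',p(271,122,.071),p(301,122,.071),p(272,250,.071),p(299,250,.071),'tip',p(267,322,.071),p(303,322,.071))
E
```

```text
handle [ 0.6529 -0.1282] [ 0.6512 -0.1475] [ 0.5626 -0.1204] [ 0.5609 -0.14  ] tip [ 0.5015 -0.1108] [ 0.4991 -0.1389]
```

View pics/c6.png

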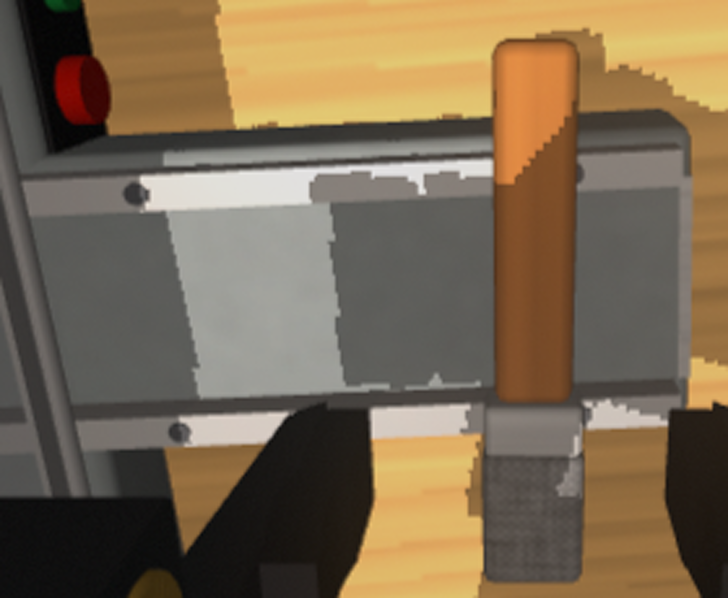

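```bash
python3 - <<'E'
from h import *
s=load('w1')
p=lambda u,v,z:onz(s,80+u/2.6,100+v/2.6,z).round(4)[:2]
Ri=[p(30,216,.057),p(680,187,.057)];Li=[p(100,417,.057),p(685,393,.057)];Lo=[p(180,446,.057),p(360,438,.057)];Ro=[p(100,172,.057),p(640,152,.057)]
for n,e in zip(['Ri','Li','Lo','Ro'],[Ri,Li,Lo,Ro]):
    dd=e[0]-e[1];print(n,e,np.degrees(np.arctan2(dd[1],dd[0])))
print('front corners',p(690,187,.057),p(688,395,.057),'screws',p(136,194,.057),p(180,433,.057), 'guard edge',p(45,330,.06))
E
```

```text
Ri [array([0.6201, 0.0057]), array([ 0.6128, -0.1747])] 87.68275432804533
Li [array([5.574e-01, 4.000e-04]), array([ 0.5504, -0.1743])] 87.70546065485216
Lo [array([ 0.5458, -0.0215]), array([ 0.5438, -0.0762])] 87.90602311288214
Ro [array([ 0.6306, -0.0166]), array([ 0.6235, -0.1642])] 87.24602503384307
front corners [ 0.6126 -0.1775] [ 0.5497 -0.1752] screws [ 0.6237 -0.0251] [ 0.5501 -0.0224] guard edge [0.5873 0.0082]
```

Call:
{"op": "send_rows", "data": {"targets": [[0,-0.003,-0.03,0,0,0],[0,-0.003,-0.06,0,0,0],[0,-0.003,-0.08,0,0,0],[0,-0.003,-0.098,0,0,0],[0,-0.003,-0.108,0,0,0],[0,-0.003,-0.108,0,0,0]]}}

```text
time: 2.38
ee_pos: [0.5901, -0.1321, 0.0509]
tool_rot: [-2.124, 2.313, 0.0]
ft_force: [0.2, -0.3, 0.2]
gripper_width: 0.6
```

Call:
{"op": "send_rows", "data": {"targets": [[0,0,0,0,0,0],[0,0,0,0,0,0],[0,0,0,0,0,0],[0,0,0,0,0,0],[0,0,0,0,0,0],[0,0,0,0,0,0]], "grip": 1}}

```text
time: 3.12
ee_pos: [0.5902, -0.1321, 0.0512]
tool_rot: [-2.124, 2.313, -0.001]
ft_force: [-1.2, 0.0, 4.4]
gripper_width: 0.247
```

Call:
{"op": "send_rows", "data": {"targets": [[0,0,0.03,0,0,0],[0,0,0.08,0,0,0],[0,0,0.13,0,0,0],[0,0,0.18,0,0,0],[-0.03,0,0.22,0,0,9],[-0.08,0.01,0.23,0,0,18],[-0.12,0.04,0.23,0,0,28],[-0.16,0.08,0.23,0,0,38],[-0.19,0.13,0.23,0,0,48],[-0.2,0.18,0.23,0,0,58],[-0.2,0.23,0.23,0,0,68],[-0.2,0.28,0.23,0,0,78],[-0.2,0.33,0.23,0,0,88],[-0.2,0.38,0.23,0,0,96],[-0.2,0.43,0.22,0,0,98],[-0.2,0.46,0.18,0,0,98],[-0.2,0.482,0.15,0,0,98],[-0.2,0.482,0.15,0,0,98]]}}

```text
time: 5.38
ee_pos: [0.3891, 0.3501, 0.1991]
tool_rot: [3.139, 0.088, -0.008]
ft_force: [-1.1, -0.3, -0.6]
gripper_width: 0.246
```

```bash
python3 - <<'E'
from h import *
s=snap('wrist','w2'); s2=snap('scene','s2'); s3=snap('side','d2');o=arm.get_obs(); print(o['ee_pos'],o['tool_rot'],o['joint_positions'].round(3),o['gripper_width'],o['time'])
E
```

```text
[0.39077662 0.34943724 0.20253557] [-3.13869547e+00 -8.49668516e-02 -1.72754312e-03] [5.050e-01 3.410e-01 1.557e+00 1.000e-03 1.242e+00 4.510e-01] 0.24847947558535247 5.525
```

View pics/w2.png

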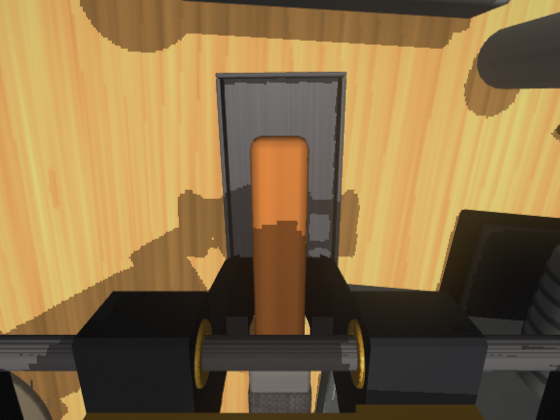

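View pics/s2.png

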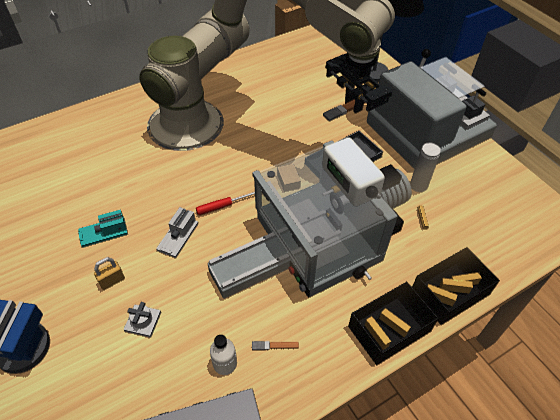

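```bash
python3 - <<'E'
from h import *
s=load('w2')
p=lambda u,v,z:onz(s,u,v,z).round(4)[:2]
A=p(217,75,.026);B=p(345,74,.026);C=p(228,258,.026);D=p(338,265,.026);print(A,B,C,D)
m=(A+B)/2; n=(C+D)/2; dd=m-n; y=np.degrees(np.arctan2(dd[1],dd[0])); print(y, 'edge', np.degrees(np.arctan2(*(B-A)[::-1])),np.hypot(*(B-A)))
c=m-.105*np.array([np.cos(np.radians(y)),np.sin(np.radians(y))]);print('center',c)
zb=.2165
print('brush end',p(252,150,zb+.007),p(308,150,zb+.007),p(254,300,zb+.007),p(306,300,zb+.007), p(280,137,zb+.007))
E
```

```text
[0.331  0.4421] [0.4399 0.4491] [0.3423 0.2698] [0.4536 0.2685]
94.05215501469031 edge 3.6778644599285117 0.10912474513143203
center [0.39286977 0.34086249]
brush end [0.3771 0.4117] [0.3966 0.4128] [0.3799 0.3516] [0.4007 0.3528] [0.3866 0.4167]
```

Call:
{"op": "send_rows", "data": {"targets": [[0.002,0.003,-0.04,0,0,1],[0.002,0.003,-0.09,0,0,1],[0.002,0.003,-0.14,0,0,1],[0.002,0.003,-0.17,0,0,1],[0.002,0.003,-0.185,0,0,1],[0.002,0.003,-0.195,0,0,1],[0.002,0.003,-0.195,0,0,1],[0.002,0.003,-0.195,0,0,1]]}}

```text
time: 6.52
ee_pos: [0.3934, 0.3527, 0.0085]
tool_rot: [-3.137, -0.112, -0.004]
ft_force: [0.1, 1.2, -1.0]
gripper_width: 0.243
```

Call:
{"op": "send_rows", "data": {"targets": [[0,0,0,0,0,0],[0,0,0,0,0,0],[0,0,0,0,0,0],[0,0,0,0,0,0]], "grip": 0.6}}

```text
time: 7.02
ee_pos: [0.3933, 0.3527, 0.0085]
tool_rot: [-3.137, -0.112, -0.004]
ft_force: [-0.2, 0.3, -0.4]
gripper_width: 0.399
```

Call:
{"op": "send_rows", "data": {"targets": [[0,0,0.03,0,0,0],[0,0,0.08,0,0,0],[0,0,0.14,0,0,0],[0,0,0.2,0,0,0],[0,-0.02,0.24,0,0,0]]}}

```text
time: 7.65
ee_pos: [0.3934, 0.3331, 0.2513]
tool_rot: [-3.135, -0.114, -0.008]
ft_force: [0.3, 0.3, -0.3]
gripper_width: 0.399
```

```bash
python3 - <<'E'
from h import *
s=snap('wrist','w3'); o=arm.get_obs(); print(o['ee_pos'],o['tool_rot'],o['joint_positions'].round(3),o['gripper_width'],o['time'])
E
```

```text
[0.39467088 0.33184882 0.25572427] [-3.1336592  -0.11253844 -0.0177993 ] [4.710e-01 2.730e-01 1.506e+00 1.000e-03 1.350e+00 3.990e-01] 0.39705134627603134 7.7
```

View pics/w3.png

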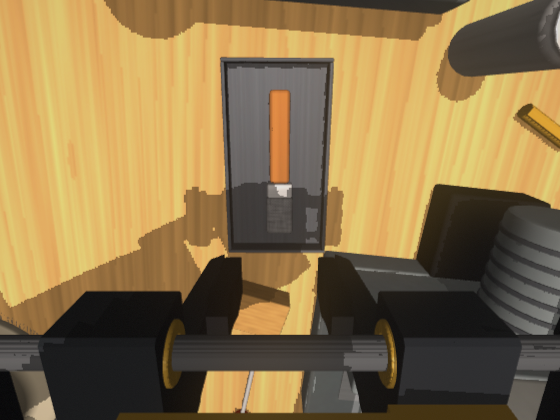

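Call:
{"op": "send_rows", "data": {"targets": [[0,-0.05,0,0,0,4],[0,-0.11,0,0,0,8],[0,-0.17,0,0,0,12],[0,-0.23,0,0,0,16],[0,-0.29,0,0,0,20],[0,-0.35,0,0,0,24],[0,-0.41,0,0,0,28],[0,-0.47,0,0,0,31],[0.01,-0.52,-0.02,0,0,33],[0.02,-0.55,-0.05,0,0,33],[0.023,-0.556,-0.06,0,0,33],[0.023,-0.556,-0.06,0,0,33]], "grip": 0}}

```text
time: 9.2
ee_pos: [0.4175, -0.2235, 0.1955]
tool_rot: [-2.969, -0.997, -0.014]
ft_force: [-0.0, -0.0, 0.1]
gripper_width: 1.003
```

```bash
python3 - <<'E'
from h import *
s=snap('wrist','w4'); o=arm.get_obs(); print(o['ee_pos'],o['tool_rot'],o['joint_positions'].round(3),o['gripper_width'],o['time'])
s2=snap('scene','s4'); s2=snap('side','d4')
a=cv2.imread('pics/scene0.png'); 
a=cv2.imread('pics/s4.png')
cv2.imwrite('pics/c7.png',cv2.resize(a[190:310,190:350],None,fx=4.8,fy=4.8,interpolation=cv2.INTER_CUBIC))
E
```

```text
[ 0.4177452  -0.22331877  0.19629907] [-2.96956725 -0.99829112 -0.0147302 ] [-0.746  0.24   1.71   0.013  1.195 -1.399] 1.0023160201702612 9.25
```

View pics/w4.png

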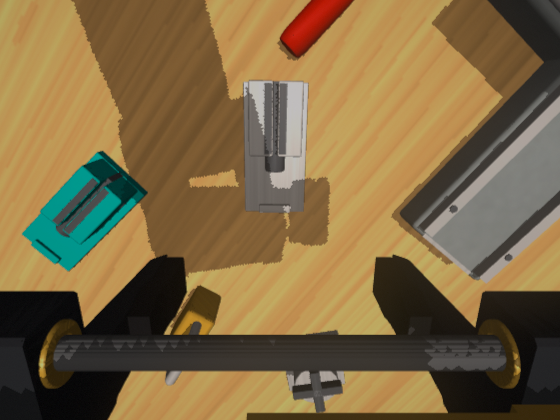

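View pics/c7.png

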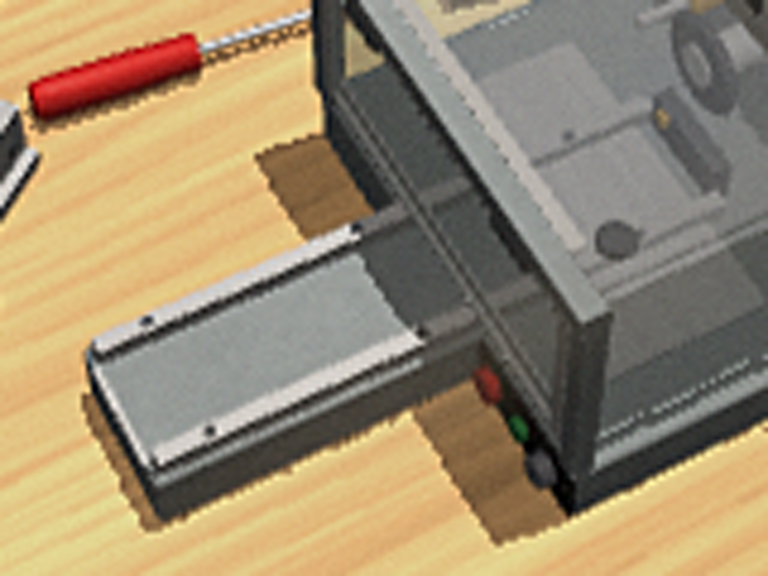

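```bash
python3 - <<'E'
from h import *
s=load('w4'); sc=load('s4'); d=load('d4')
a=cv2.imread('pics/w4.png')
cv2.imwrite('pics/c8.png',cv2.resize(a[65:225,225:330],None,fx=3.7,fy=3.7,interpolation=cv2.INTER_CUBIC))
print('padlock', onz(sc,107,283,0),onz(d,326,350,0), 'turret',onz(sc,142,322,.01))
c7=lambda u,v,z:onz(sc,190+u/4.8,190+v/4.8,z).round(4)[:2]
print('scene: L inner top',c7(97,357,.057),c7(365,240,.057),' R inner top',c7(155,463,.057),c7(420,335,.057))
print('screws L',c7(148,321,.057),c7(357,228,.057),'R',c7(210,430,.057),c7(420,331,.057))
w=lambda u,v,z:onz(s,u,v,z).round(4)[:2]
print('wrist4 screws L',w(453,209,.057),'R',w(508,258,.057))
w1=load('w1');print('w1 screws', onz(w1,132.3,174.6,.057),onz(w1,149.2,266.5,.057), 'w1 R front screw?',onz(w1,302.5,166.5,.057))
E
```

```text
padlock [ 0.43713301 -0.40735998  0.        ] [ 0.43622297 -0.40196     0.        ] turret [ 0.58581035 -0.37088132  0.01      ]
scene: L inner top [ 0.5536 -0.173 ] [ 0.5605 -0.0206]  R inner top [ 0.6227 -0.1752] [ 0.6254 -0.0257]
screws L [ 0.5475 -0.1411] [ 0.5518 -0.0204] R [ 0.6201 -0.1434] [ 0.6234 -0.0245]
wrist4 screws L [ 0.5477 -0.1426] R [ 0.6217 -0.1455]
w1 screws [ 0.62370483 -0.02509634  0.057     ] [ 0.55012303 -0.02236129  0.057     ] w1 R front screw? [ 0.61913929 -0.14718949  0.057     ]
```

View pics/c8.png

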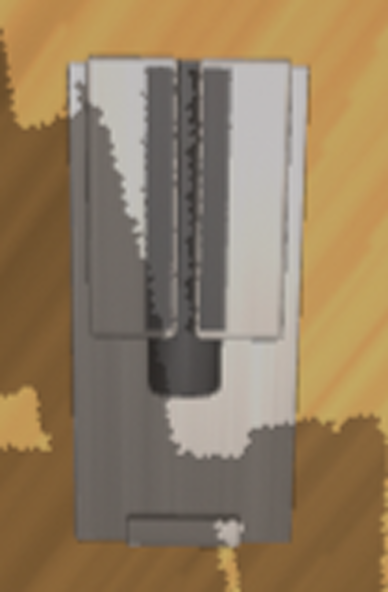

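```bash
python3 - <<'E'
from h import *
s=load('w4')
p=lambda u,v,z:onz(s,225+u/3.7,65+v/3.7,z)[:2]
V=np.array([p(*q,.05) for q in [(90,58),(290,60),(282,338),(92,336)]])
print(V.round(4).tolist(),V.mean(0))
d=(V[0]+V[1]-V[2]-V[3])/2;print(np.degrees(np.arctan2(d[1],d[0])),np.hypot(*d)); e=V[1]-V[0]+V[2]-V[3];print(np.hypot(*e)/2)
P=np.array([p(77,540,.012),p(291,542,.012),p(68,66,.012),p(309,69,.012)])
print(P.round(4).tolist(),P.mean(0)); d=P[2]+P[3]-P[0]-P[1];print(np.degrees(np.arctan2(d[1],d[0])),np.hypot(*d)/2)
E
```

```text
[[0.3466, -0.164], [0.3807, -0.1387], [0.4161, -0.1863], [0.3815, -0.2118]] [ 0.38121482 -0.17520853]
126.33445065743683 0.05921549178936019
0.042716090767097405
[[0.4119, -0.2655], [0.4582, -0.2315], [0.3406, -0.1691], [0.3872, -0.1347]] [ 0.3994819  -0.20019691]
126.39141176501131 0.11992420405976242
```

Call:
{"op": "send_rows", "data": {"targets": [[-0.02,0.025,-0.03,0,0,-0.8],[-0.032,0.042,-0.07,0,0,-0.8],[-0.032,0.042,-0.11,0,0,-0.8],[-0.032,0.042,-0.14,0,0,-0.8],[-0.032,0.042,-0.16,0,0,-0.8],[-0.032,0.042,-0.172,0,0,-0.8],[-0.032,0.042,-0.178,0,0,-0.8],[-0.032,0.042,-0.178,0,0,-0.8]]}}

```text
time: 10.35
ee_pos: [0.3862, -0.1814, 0.0192]
tool_rot: [-2.978, -0.979, -0.016]
ft_force: [-0.9, 0.3, 0.2]
gripper_width: 0.998
```

Call:
{"op": "send_rows", "data": {"targets": [[0,0,0,0,0,0],[0,0,0,0,0,0],[0,0,0,0,0,0],[0,0,0,0,0,0],[0,0,0,0,0,0],[0,0,0,0,0,0]], "grip": 1}}

```text
time: 11.1
ee_pos: [0.3859, -0.1815, 0.0192]
tool_rot: [-2.978, -0.979, -0.016]
ft_force: [-3.1, -2.3, 2.6]
gripper_width: 0.495
```

```bash
python3 - <<'E'
from h import *
s=snap('wrist','w5'); o=arm.get_obs(); print(o['ee_pos'],o['tool_rot'],o['joint_positions'].round(3),o['gripper_width'],o['time'],o['ft_force'])
E
```

```text
[ 0.38593519 -0.18143825  0.01919595] [-2.97773865 -0.97906556 -0.01562491] [-0.723  0.44   2.012  0.019  0.691 -1.373] 0.4936589542757523 11.15 [-3.99839915 -1.24107489  2.13026401]
```

View pics/w5.png

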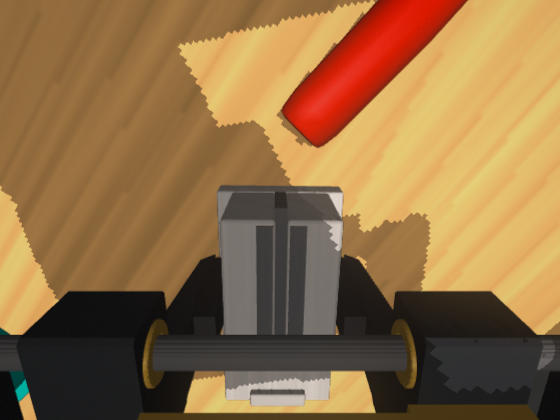

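Call:
{"op": "send_rows", "data": {"targets": [[0,0,0.02,0,0,0],[0,0,0.06,0,0,0],[0,0,0.11,0,0,0],[0.02,0,0.14,0,0,0],[0.05,0.005,0.14,0,0,-6],[0.08,0.01,0.14,0,0,-14],[0.11,0.02,0.14,0,0,-22],[0.14,0.03,0.14,0,0,-30],[0.17,0.05,0.14,0,0,-36],[0.19,0.06,0.13,0,0,-38.3],[0.199,0.072,0.11,0,0,-38.3],[0.199,0.072,0.095,0,0,-38.3],[0.199,0.072,0.09,0,0,-38.3],[0.199,0.072,0.09,0,0,-38.3]]}}

```text
time: 12.9
ee_pos: [0.5845, -0.11, 0.1091]
tool_rot: [-3.138, 0.053, -0.018]
ft_force: [-0.0, -0.3, -6.2]
gripper_width: 0.496
```

```bash
python3 - <<'E'
from h import *
from scipy.spatial.transform import Rotation as Ro
for n in ['wrist','scene','side']: s=snap(n,n[0]+'_6'); 
o=arm.get_obs(); print(o['ee_pos'],o['tool_rot'],o['joint_positions'].round(3),o['gripper_width'],o['time'],o['ft_force'])
print(Ro.from_rotvec(o['tool_rot']).as_matrix().round(4))
a=cv2.imread('pics/s_6.png')
cv2.imwrite('pics/c9.png',cv2.resize(a[190:310,190:350],None,fx=4.8,fy=4.8,interpolation=cv2.INTER_CUBIC))
E
```

```text
[ 0.58504798 -0.10990808  0.10994242] [-3.13823857  0.05267261 -0.02024988] [-0.385  0.582  1.446  0.008  1.103 -0.356] 0.49843445577378476 13.05 [-0.34169107 -0.32824396 -5.92506445]
[[ 0.9994 -0.0335  0.0129]
 [-0.0336 -0.9994  0.0026]
 [ 0.0129 -0.0031 -0.9999]]
```

View pics/w_6.png

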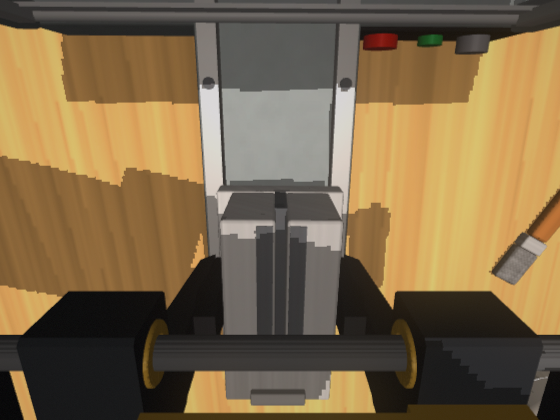

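View pics/c9.png

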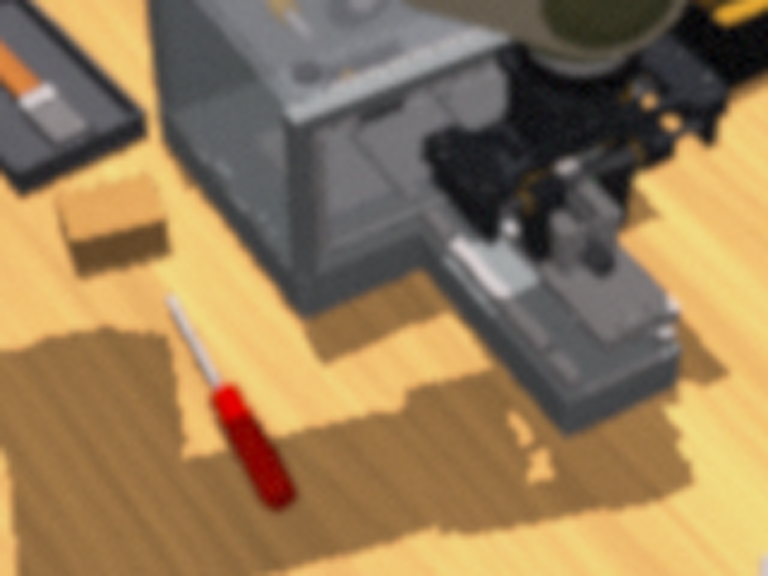

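View pics/s_6.png

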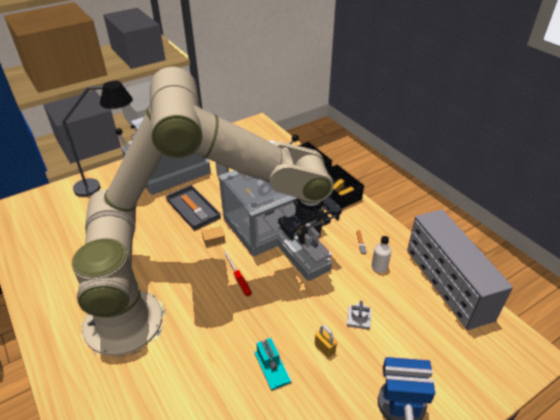

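```bash
python3 - <<'E'
from h import *
a=cv2.imread('pics/w_6.png')
cv2.imwrite('pics/c10.png',cv2.resize(a[60:240,190:365],None,fx=4,fy=3.3,interpolation=cv2.INTER_CUBIC))
E
```

```text
(no output)
```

View pics/c10.png

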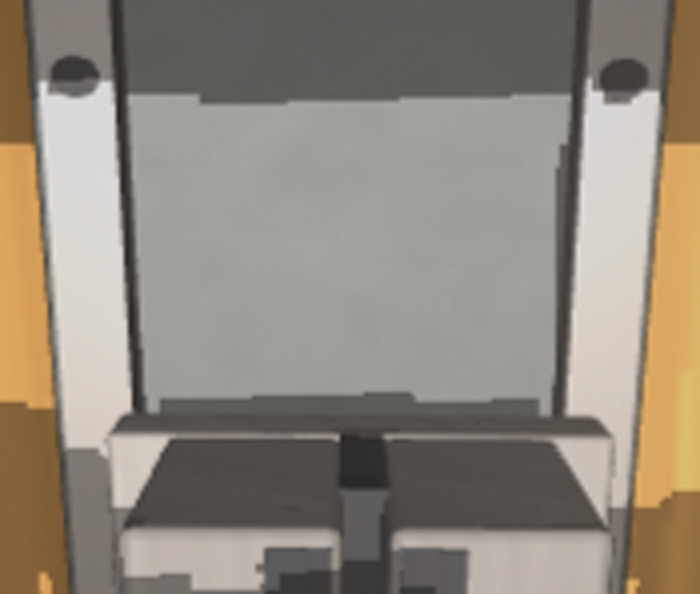

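```bash
python3 - <<'E'
from h import *
s=load('w_6')
E
python3 - <<'E'
import sys; sys.path.insert(0,'.')
import os; os.chdir('.')
from h import *
s=snap('wrist','w_6b')
p=lambda u,v,z:onz(s,190+u/4,60+v/3.3,z)[:2].round(4)
L=p(75,76,.057);R=p(624,78,.057);print('screws',L,R,(L+R)/2)
Li=[p(118,90,.057),p(133,400,.057)];Ri=[p(585,90,.057),p(567,400,.057)];print('inner',Li,Ri);m=[(a+b)/2 for a,b in zip(Li,Ri)];print(m,np.degrees(np.arctan2(*(m[0]-m[1])[::-1])))
a,b=p(110,437,.103),p(612,437,.103);print('plate top front',a,b,(a+b)/2,b-a)
a,b=p(120,418,.091),p(600,418,.091);print('plate bot front',a,b,(a+b)/2,b-a)
a,b=p(122,530,.141),p(606,530,.141);print('vise top front',a,b,(a+b)/2,b-a)
o=arm.get_obs();print(o['ee_pos'])
E
```

```text
screws [ 0.5519 -0.0225] [ 0.6255 -0.0252] [ 0.5887  -0.02385]
inner [array([ 0.5574, -0.0248]), array([ 0.5552, -0.0767])] [array([ 0.6203, -0.0269]), array([ 0.6185, -0.079 ])]
[array([ 0.58885, -0.02585]), array([ 0.58685, -0.07785])] 87.79740183823432
plate top front [ 0.5594 -0.0708] [ 0.6164 -0.0729] [ 0.5879  -0.07185] [ 0.057  -0.0021]
plate bot front [ 0.5587 -0.0712] [ 0.6172 -0.0734] [ 0.58795 -0.0723 ] [ 0.0585 -0.0022]
vise top front [ 0.5662 -0.0708] [ 0.6087 -0.0724] [ 0.58745 -0.0716 ] [ 0.0425 -0.0016]
[ 0.58505735 -0.10979354  0.10986889]
```

Call:
{"op": "send_rows", "data": {"targets": [[0.0003,0.02,0,0,0,0],[0.0007,0.042,0,0,0,0],[0.0007,0.042,-0.015,0,0,0],[0.0007,0.042,-0.027,0,0,0],[0.0007,0.042,-0.031,0,0,0],[0.0007,0.042,-0.031,0,0,0]]}}

```text
time: 13.85
ee_pos: [0.5857, -0.0681, 0.0785]
tool_rot: [-3.138, 0.053, -0.019]
ft_force: [-0.9, 0.5, -6.1]
gripper_width: 0.495
```

```bash
python3 - <<'E'
from h import *
s=snap('wrist','w7');s=snap('scene','sc7');s=snap('side','sd7')
o=arm.get_obs();print(o['ee_pos'],o['ft_force'],o['time'],o['tool_rot'])
a=cv2.imread('pics/sc7.png')
cv2.imwrite('pics/c11.png',cv2.resize(a[190:310,190:350],None,fx=4.8,fy=4.8,interpolation=cv2.INTER_CUBIC))
a=cv2.imread('pics/w7.png')
cv2.imwrite('pics/c12.png',cv2.resize(a[60:420,150:420],None,fx=2,fy=1.6,interpolation=cv2.INTER_CUBIC))
E
```

```text
[ 0.58597527 -0.06807831  0.07925058] [-0.58440935  0.97758602 -5.30254576] 14.0 [-3.13837811  0.05305423 -0.0211944 ]
```

View pics/c11.png

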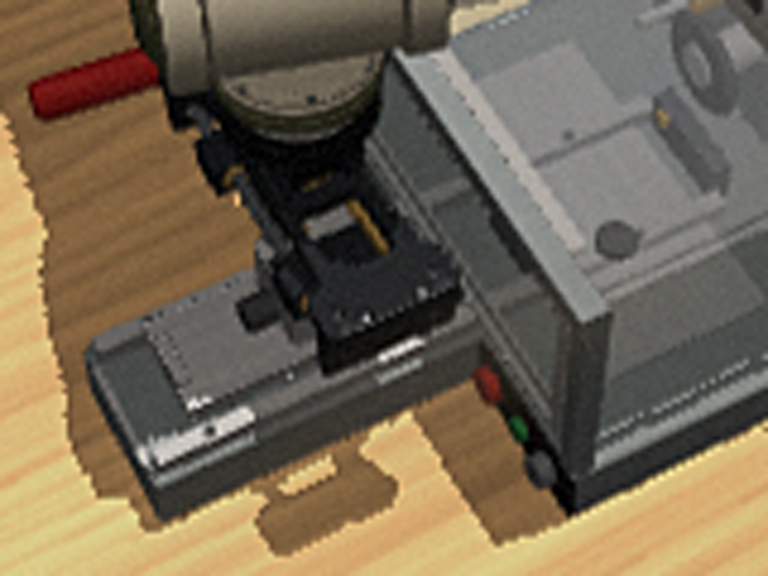

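View pics/c12.png

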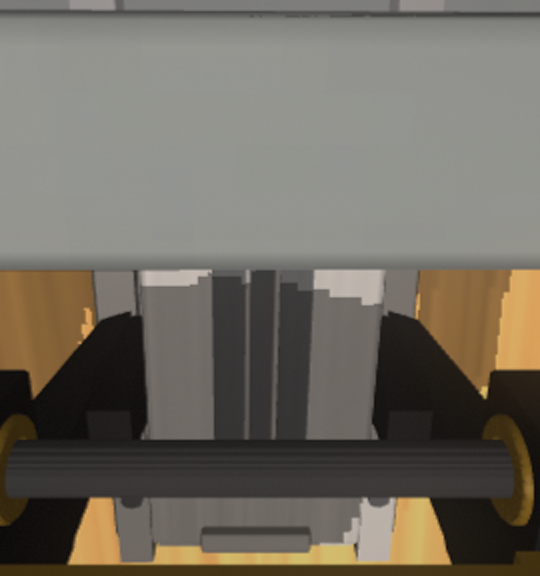

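Call:
{"op": "send_rows", "data": {"targets": [[0,0,-0.004,0,0,0],[0,0,-0.008,0,0,0],[0,0,-0.011,0,0,0],[0,0,-0.013,0,0,0],[0,0,-0.0145,0,0,0],[0,0,-0.0145,0,0,0]]}}

```text
time: 14.75
ee_pos: [0.586, -0.0681, 0.0647]
tool_rot: [-3.138, 0.053, -0.021]
ft_force: [0.3, -0.3, -5.3]
gripper_width: 0.498
```

Call:
{"op": "send_rows", "data": {"targets": [[0,0,0,0,0,0],[0,0,0,0,0,0],[0,0,0,0,0,0],[0,0,0,0,0,0]], "grip": 0.3}}

```text
time: 15.25
ee_pos: [0.5861, -0.0681, 0.0649]
tool_rot: [-3.139, 0.053, -0.022]
ft_force: [0.4, -0.7, -0.3]
gripper_width: 0.697
```

Call:
{"op": "send_rows", "data": {"targets": [[0,0,0.02,0,0,0],[0,0,0.06,0,0,0],[-0.002,-0.03,0.1,0,0,0],[-0.004,-0.08,0.12,0,0,0],[-0.006,-0.13,0.12,0,0,0],[-0.007,-0.17,0.12,0,0,0],[-0.007,-0.17,0.12,0,0,0]]}}

```text
time: 16.12
ee_pos: [0.5786, -0.2405, 0.1846]
tool_rot: [-3.139, 0.058, -0.022]
ft_force: [-0.1, 0.4, 0.1]
gripper_width: 0.701
```

```bash
python3 - <<'E'
from h import *
s=snap('wrist','w8');s=snap('scene','sc8')
o=arm.get_obs();print(o['ee_pos'],o['ft_force'],o['time'],o['joint_positions'].round(3))
a=cv2.imread('pics/sc8.png')
cv2.imwrite('pics/c13.png',cv2.resize(a[190:310,190:350],None,fx=4.8,fy=4.8,interpolation=cv2.INTER_CUBIC))
E
```

```text
[ 0.57905127 -0.23768798  0.18479047] [0.30381839 1.0145412  0.18945255] 16.225 [-0.58   0.571  1.254  0.01   1.306 -0.549]
```

View pics/c13.png

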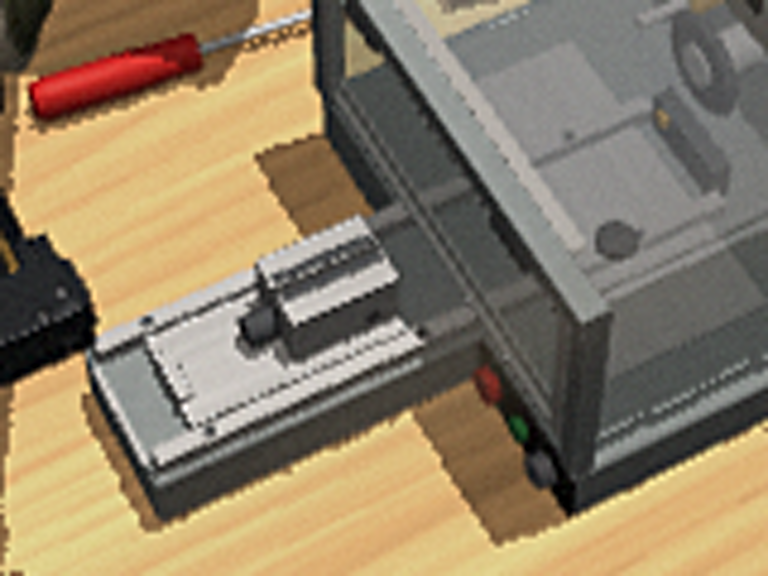

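View pics/w8.png

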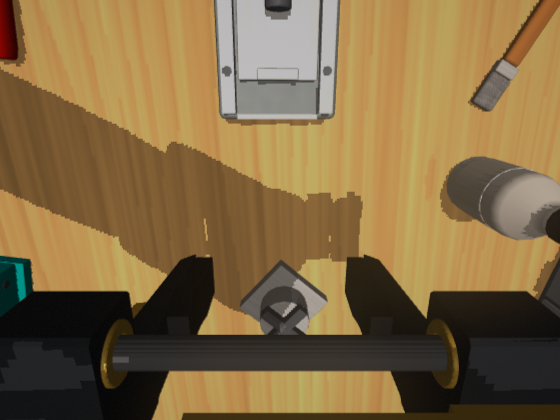

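```bash
python3 - <<'E'
from h import *
s=load('w8');sc=load('sc8')
p=lambda u,v,z:onz(s,u,v,z)[:2].round(4)
print('lug rear top',p(258,80,.061),p(299,80,.061),'plate rear',p(237,79,.057),p(317,79,.057),'apron front',p(222,117,.057),p(334,117,.057),'screws',p(227,71,.057),p(327,71,.057))
print('oil',onz(sc,222,370,0))
E
```

```text
lug rear top [ 0.5693 -0.1499] [ 0.599 -0.151] plate rear [ 0.5538 -0.1485] [ 0.6126 -0.1507] apron front [ 0.5405 -0.1751] [ 0.6254 -0.1783] screws [ 0.5469 -0.1428] [ 0.6199 -0.1454]
oil [ 0.77905502 -0.26036878  0.        ]
```

Call:
{"op": "send_rows", "data": {"targets": [[0,0,0.01,8,-0.3,0],[0,0.01,0.02,16,-0.6,0],[0,0.02,0.02,24,-0.8,0],[0,0.03,0.02,32,-1.1,0],[0,0.04,0.02,40,-1.4,0],[0,0.04,0.02,40,-1.4,0],[0,0.04,0.02,40,-1.4,0]], "grip": 1}}

```text
time: 17.1
ee_pos: [0.5794, -0.197, 0.2053]
tool_rot: [-2.443, 0.046, -0.033]
ft_force: [-0.1, -0.3, -0.7]
gripper_width: 0.003
```

```bash
python3 - <<'E'
from h import *
from scipy.spatial.transform import Rotation as Ro
for n,f in [('wrist','w9'),('scene','sc9'),('side','sd9')]: s=snap(n,f)
o=arm.get_obs();print(o['ee_pos'],o['ft_force'],o['time'],o['joint_positions'].round(3),o['gripper_width']);print(Ro.from_rotvec(o['tool_rot']).as_matrix().round(3))
E
```

```text
[ 0.57929137 -0.19714281  0.20547721] [-0.38271639 -0.48453613 -0.84097487] 17.25 [-0.732  0.714  1.111  0.538  1.77  -0.71 ] 0.01047435453677073
[[ 0.999 -0.024  0.036]
 [-0.042 -0.765  0.643]
 [ 0.012 -0.644 -0.765]]
```

View pics/sc9.png

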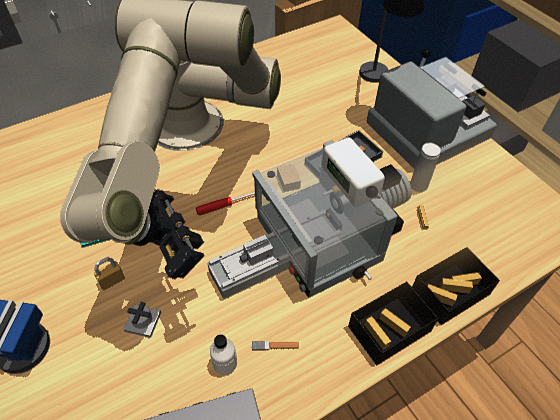

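View pics/sd9.png

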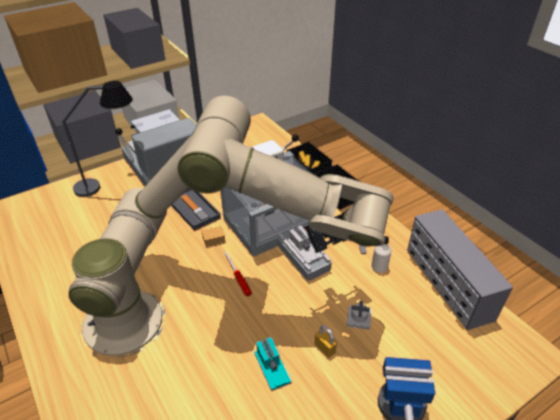

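View pics/w9.png

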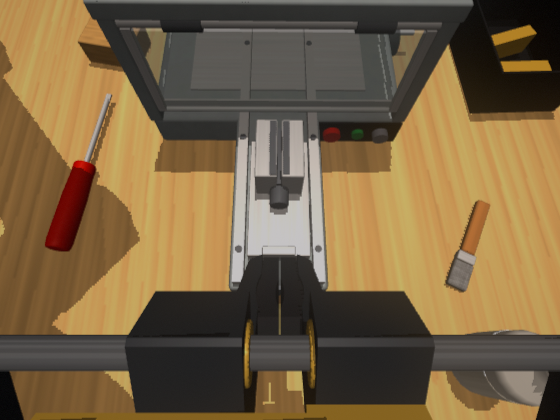

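Call:
{"op": "send_rows", "data": {"targets": [[0.004,0.025,-0.03,0,0,0],[0.004,0.025,-0.07,0,0,0],[0.004,0.025,-0.11,0,0,0],[0.004,0.025,-0.135,0,0,0],[0.004,0.025,-0.147,0,0,0],[0.004,0.025,-0.152,0,0,0],[0.004,0.025,-0.152,0,0,0]]}}

```text
time: 18.12
ee_pos: [0.5836, -0.1724, 0.0542]
tool_rot: [-2.442, 0.045, -0.035]
ft_force: [0.6, -0.0, 0.7]
gripper_width: 0.004
```

```bash
python3 - <<'E'
from h import *
from scipy.spatial.transform import Rotation as Ro
for n,f in [('wrist','w10'),('scene','sc10')]: s=snap(n,f)
o=arm.get_obs();print(o['ee_pos'],o['ft_force'],o['time'],o['joint_positions'].round(3),o['gripper_width']);print(Ro.from_rotvec(o['tool_rot']).as_matrix().round(3))
a=cv2.imread('pics/sc10.png')
cv2.imwrite('pics/c14.png',cv2.resize(a[180:310,130:330],None,fx=4,fy=4,interpolation=cv2.INTER_CUBIC))
E
```

```text
[ 0.5836591  -0.17243971  0.05439596] [0.58173635 0.16551796 0.29158262] 18.225 [-0.7    0.867  1.254  0.543  1.499 -0.838] 0.0015723377172554376
[[ 0.999 -0.024  0.037]
 [-0.042 -0.765  0.642]
 [ 0.013 -0.643 -0.766]]
```

View pics/c14.png

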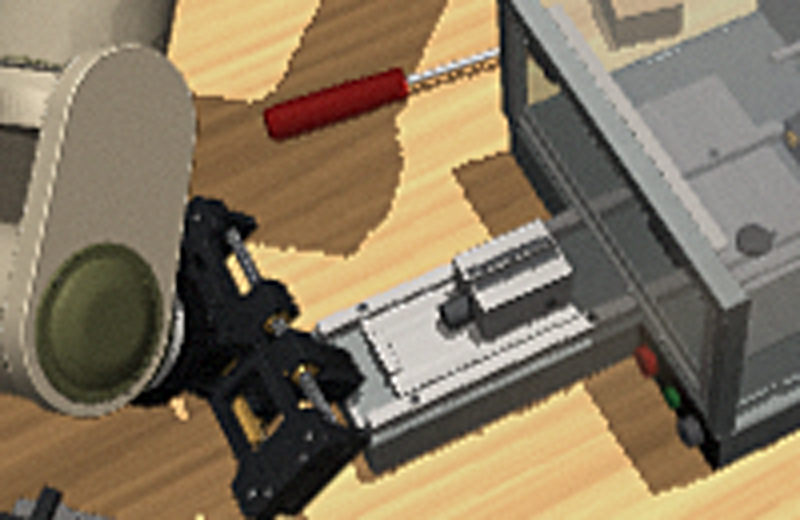

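View pics/w10.png

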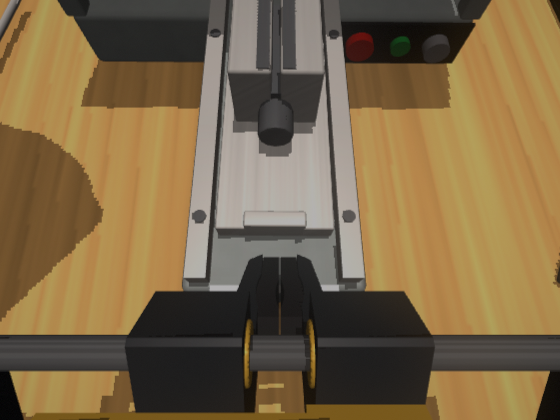

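Call:
{"op": "send_rows", "data": {"targets": [[-0.001,0.008,-0.001,0,0,0],[-0.0005,0.016,-0.001,0,0,0],[0,0.025,-0.001,0,0,0],[0,0.034,-0.001,0,0,0],[0.0005,0.043,-0.001,0,0,0],[0.001,0.052,-0.001,0,0,0],[0.001,0.061,-0.001,0,0,0],[0.0015,0.07,-0.001,0,0,0],[0.002,0.08,-0.001,0,0,0],[0.002,0.09,-0.001,0,0,0],[0.0025,0.1,-0.001,0,0,0],[0.0025,0.1,-0.001,0,0,0]]}}

```text
time: 19.73
ee_pos: [0.5863, -0.0717, 0.0536]
tool_rot: [-2.443, 0.045, -0.035]
ft_force: [0.1, -3.4, 0.8]
gripper_width: 0.011
```

```bash
python3 - <<'E'
from h import *
for n,f in [('wrist','w11'),('scene','sc11')]: s=snap(n,f)
o=arm.get_obs();print(o['ee_pos'],o['ft_force'],o['time'],o['joint_positions'].round(3))
a=cv2.imread('pics/sc11.png')
cv2.imwrite('pics/c15.png',cv2.resize(a[150:310,180:400],None,fx=3.6,fy=3.6,interpolation=cv2.INTER_CUBIC))
E
```

```text
[ 0.58620159 -0.0718795   0.05354272] [ 1.03394055 -1.74219454  1.06680547] 19.825 [-0.569  0.793  1.409  0.61   1.372 -0.791]
```

View pics/c15.png

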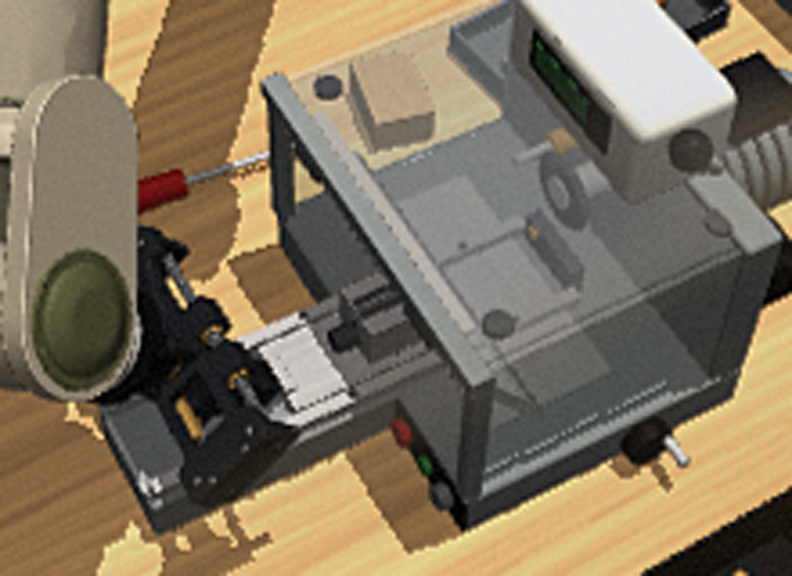

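View pics/w11.png

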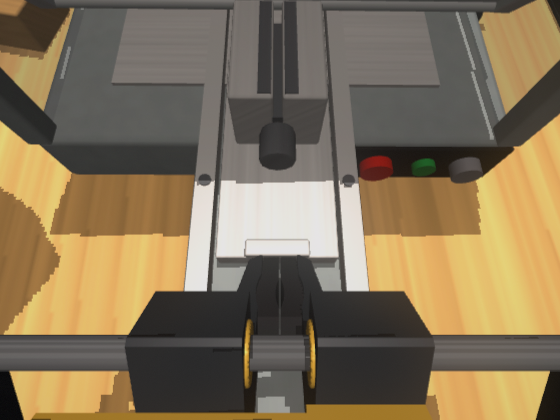

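Call:
{"op": "send_rows", "data": {"targets": [[0.0003,0.01,0,0,0,0],[0.0006,0.02,0,0,0,0],[0.001,0.03,0,0,0,0],[0.0013,0.04,0,0,0,0],[0.0017,0.05,0,0,0,0],[0.002,0.058,0,0,0,0],[0.0023,0.066,0,0,0,0],[0.0025,0.072,0,0,0,0],[0.0025,0.072,0,0,0,0]]}}

```text
time: 20.95
ee_pos: [0.5888, 0.0002, 0.0536]
tool_rot: [-2.443, 0.045, -0.035]
ft_force: [0.4, -4.4, 1.1]
gripper_width: 0.003
```

```bash
python3 - <<'E'
from h import *
for n,f in [('wrist','w12'),('scene','sc12')]: s=snap(n,f)
o=arm.get_obs();print(o['ee_pos'],o['ft_force'],o['time'],o['joint_positions'].round(3))
a=cv2.imread('pics/sc12.png')
cv2.imwrite('pics/c16.png',cv2.resize(a[150:310,180:400],None,fx=3.6,fy=3.6,interpolation=cv2.INTER_CUBIC))
E
```

```text
[5.88751082e-01 1.10023354e-04 5.36009512e-02] [ 1.31320862 -3.89834515  1.65674785] 21.05 [-0.463  0.758  1.481  0.663  1.292 -0.743]
```

View pics/c16.png

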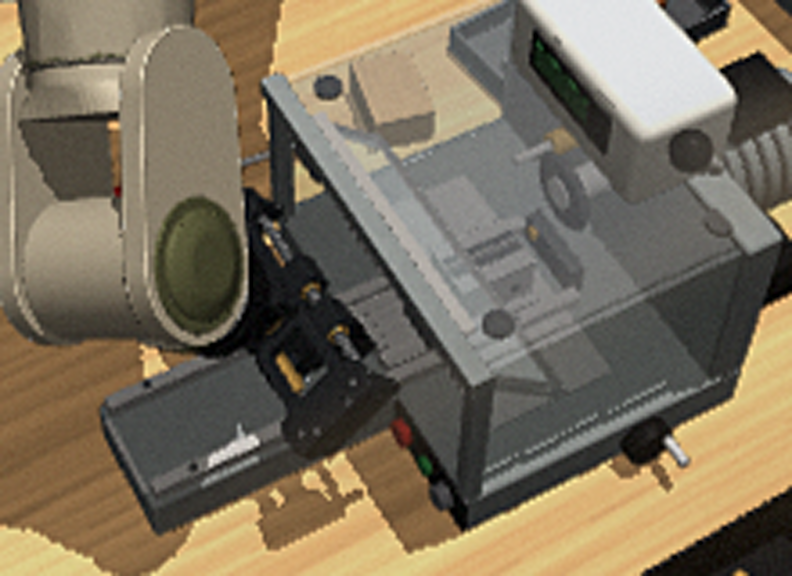

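View pics/w12.png

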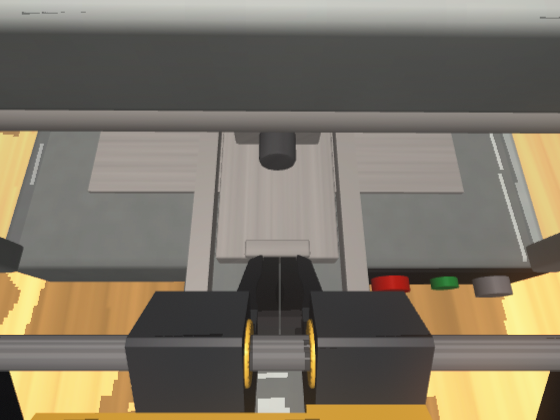

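Call:
{"op": "send_rows", "data": {"targets": [[0.0002,0.005,0,0,0,0],[0.0003,0.009,0,0,0,0],[0.0005,0.013,0,0,0,0],[0.0006,0.016,0,0,0,0],[0.0007,0.019,0,0,0,0],[0.0007,0.021,0,0,0,0],[0.0007,0.021,0,0,0,0]]}}

```text
time: 21.92
ee_pos: [0.5894, 0.021, 0.0535]
tool_rot: [-2.443, 0.046, -0.035]
ft_force: [-0.6, -5.1, 0.4]
gripper_width: 0.005
```

Call:
{"op": "send_rows", "data": {"targets": [[0,0.001,0,0,0,0],[0.0001,0.002,0,0,0,0],[0.0001,0.003,0,0,0,0]]}}

```text
time: 22.3
ee_pos: [0.5896, 0.0236, 0.0534]
tool_rot: [-2.443, 0.046, -0.036]
ft_force: [-0.8, -7.0, 1.8]
gripper_width: 0.003
```

```bash
python3 - <<'E'
from h import *
for n,f in [('wrist','w13'),('scene','sc13')]: s=snap(n,f)
o=arm.get_obs();print(o['ee_pos'],o['ft_force'],o['time'])
a=cv2.imread('pics/sc13.png')
cv2.imwrite('pics/c17.png',cv2.resize(a[150:310,200:400],None,fx=3.6,fy=3.6,interpolation=cv2.INTER_CUBIC))
E
```

```text
[0.58955338 0.02369952 0.05345112] [ 1.09010423 -5.51352315  1.33644191] 22.4
```

View pics/c17.png

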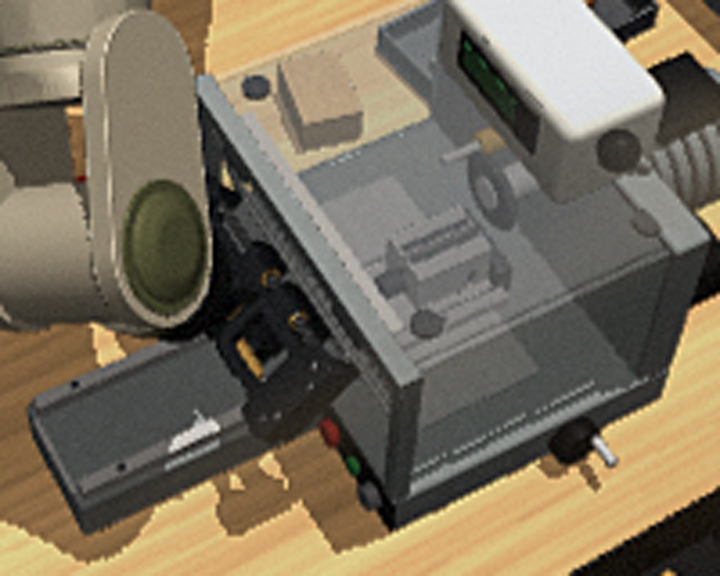

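View pics/w13.png

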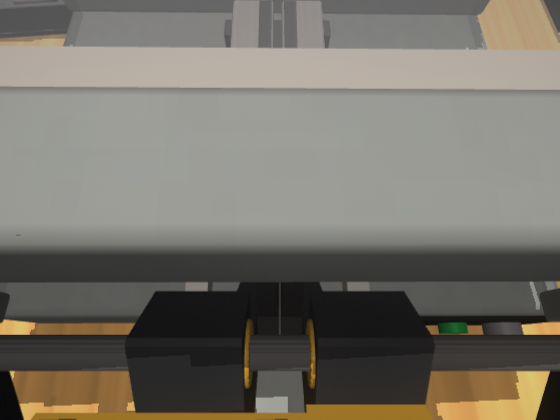

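Call:
{"op": "send_rows", "data": {"targets": [[0,0.001,0,0,0,0],[0.0001,0.002,0,0,0,0],[0.0001,0.003,0,0,0,0]]}}

```text
time: 22.78
ee_pos: [0.5897, 0.0263, 0.0534]
tool_rot: [-2.444, 0.046, -0.036]
ft_force: [-0.9, -7.9, 1.9]
gripper_width: 0.01
```

Call:
{"op": "send_rows", "data": {"targets": [[0,0.001,0,0,0,0],[0.0001,0.002,0,0,0,0]]}}

```text
time: 23.02
ee_pos: [0.5899, 0.027, 0.0534]
tool_rot: [-2.446, 0.047, -0.037]
ft_force: [-3.2, -15.2, 4.0]
gripper_width: 0.002
```

```bash
python3 - <<'E'
from h import *
for n,f in [('side','sd14'),('scene','sc14')]: s=snap(n,f)
o=arm.get_obs();print(o['ee_pos'],o['ft_force'],o['torque'],o['time'])
a=cv2.imread('pics/sc14.png')
cv2.imwrite('pics/c18.png',cv2.resize(a[195:245,280:360],None,fx=9,fy=9,interpolation=cv2.INTER_CUBIC))
E
```

```text
[0.5898427  0.02690816 0.05335956] [ -2.30612824 -12.65131753   3.44179966] [-1.43370408  0.29979623  0.2310651 ] 23.125
```

View pics/c18.png

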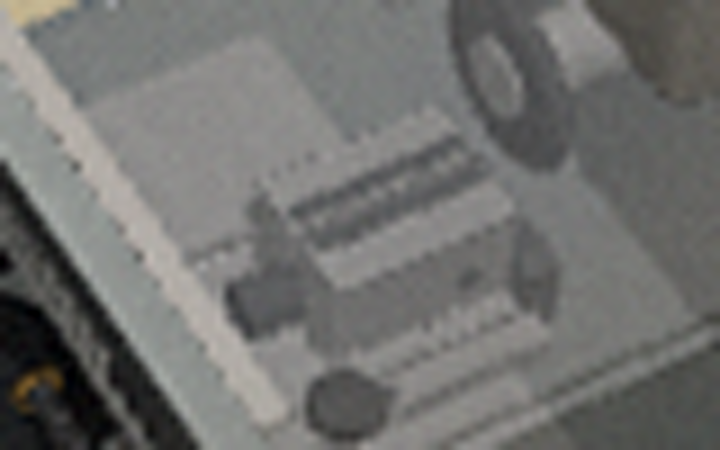

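```bash
python3 - <<'E'
from h import *
s=load('sc14')
p=lambda u,v,z:onz(s,280+u/9,195+v/9,z)[:2].round(4)
V=np.array([p(*q,.095) for q in [(515,205),(335,283),(268,187),(445,108)]]);print(V,V.mean(0))
print('stop face/top?',p(515,215,.071))
s=load('sc13'); 
# earlier stop corners from sc8 crop c13 (4.8x, off 190,190): stop block top front edge
s8=load('sc8'); q=lambda u,v,z:onz(s8,190+u/4.8,190+v/4.8,z)[:2].round(4)
print('stop top front edge',q(655,105,.071),q(712,187,.071),'bottom',q(712,205,.045))
E
python3 - <<'E'
import cv2
a=cv2.imread('pics/sc8.png')
cv2.imwrite('pics/c19.png',cv2.resize(a[195:245,280:360],None,fx=9,fy=9,interpolation=cv2.INTER_CUBIC))
E
```

```text
[[0.6157 0.1543]
 [0.6126 0.0962]
 [0.5754 0.0984]
 [0.5774 0.157 ]] [0.595275 0.126475]
stop face/top? [0.605  0.1647]
stop top front edge [0.5721 0.1537] [0.6325 0.1488] bottom [0.6282 0.155 ]
```

View pics/c19.png

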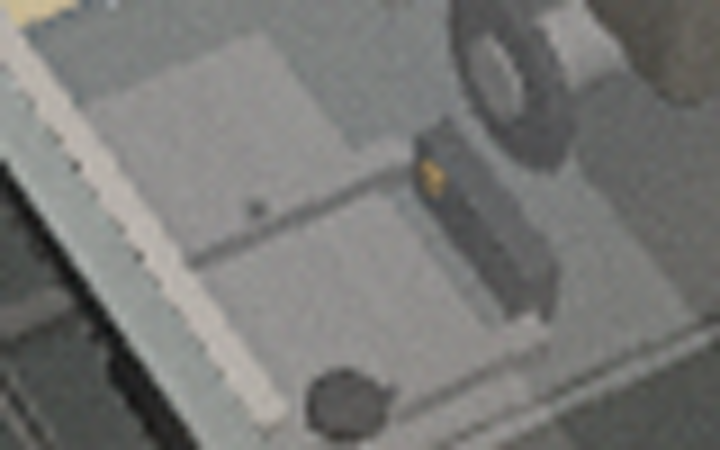

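Call:
{"op": "send_rows", "data": {"targets": [[0,0.0015,0,0,0,0],[0,0.002,0,0,0,0]]}}

```text
time: 23.38
ee_pos: [0.5899, 0.027, 0.0534]
tool_rot: [-2.449, 0.047, -0.038]
ft_force: [-3.6, -17.8, 5.0]
gripper_width: 0.005
```

Call:
{"op": "send_rows", "data": {"targets": [[-0.0002,-0.006,0.001,0,0,0],[-0.0004,-0.012,0.001,0,0,0],[-0.0008,-0.022,0.002,0,0,0],[-0.001,-0.032,0.002,0,0,0],[-0.0015,-0.042,0.002,0,0,0]]}}

```text
time: 24.0
ee_pos: [0.5886, -0.0156, 0.0557]
tool_rot: [-2.449, 0.047, -0.039]
ft_force: [-0.3, -0.1, 0.2]
gripper_width: 0.007
```

```bash
python3 - <<'E'
from h import *
for n,f in [('wrist','w15'),('scene','sc15')]: s=snap(n,f)
o=arm.get_obs();print(o['ee_pos'],o['ft_force'],o['torque'],o['time'])
a=cv2.imread('pics/sc15.png')
cv2.imwrite('pics/c20.png',cv2.resize(a[150:310,200:400],None,fx=3.6,fy=3.6,interpolation=cv2.INTER_CUBIC))
E
```

```text
[ 0.58871564 -0.01605229  0.05567319] [-0.22394045 -0.66512795  0.46190087] [-0.302765    0.03949933  0.00083282] 24.1
```

View pics/c20.png

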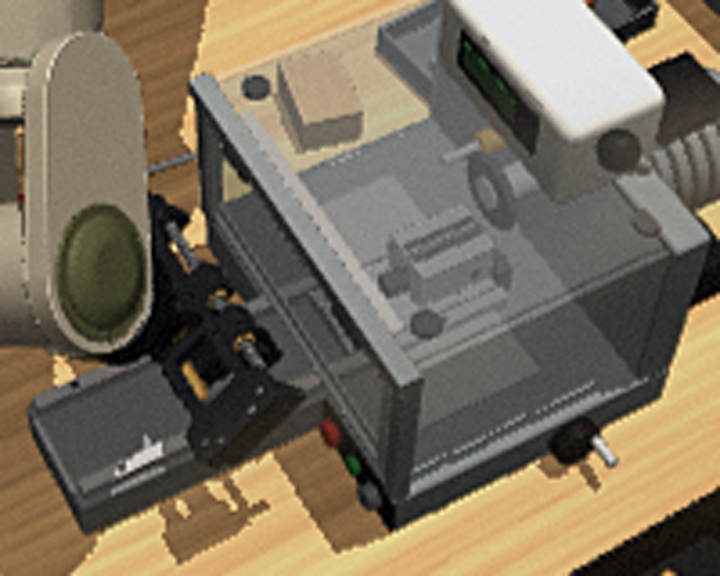

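View pics/w15.png

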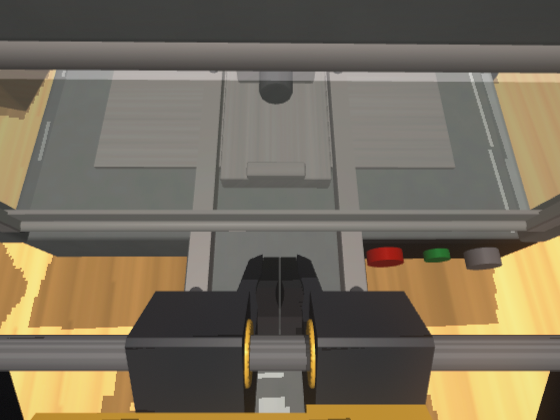

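Call:
{"op": "send_rows", "data": {"targets": [[-0.001,-0.02,0.005,0,0,0],[-0.002,-0.05,0.01,0,0,0],[-0.003,-0.08,0.03,0,0,0],[-0.005,-0.12,0.07,0,0,0],[-0.006,-0.15,0.12,0,0,0],[-0.006,-0.16,0.16,0,0,0],[-0.006,-0.16,0.18,0,0,0],[-0.006,-0.16,0.18,0,0,0]]}}

```text
time: 25.1
ee_pos: [0.5827, -0.176, 0.2361]
tool_rot: [-2.45, 0.048, -0.041]
ft_force: [-0.2, 0.2, -0.7]
gripper_width: 0.001
```

```bash
python3 - <<'E'
from h import *
for n,f in [('wrist','w16'),('scene','sc16'),('side','sd16')]: s=snap(n,f)
o=arm.get_obs();print(o['ee_pos'],o['ft_force'],o['time'])
a=cv2.imread('pics/sc16.png')
cv2.imwrite('pics/c21.png',cv2.resize(a[150:310,200:400],None,fx=3.6,fy=3.6,interpolation=cv2.INTER_CUBIC))
s=load('w16')
E
```

```text
[ 0.58238788 -0.17537999  0.23400397] [-0.31042887  0.309062   -0.80010184] 25.25
```

View pics/w16.png

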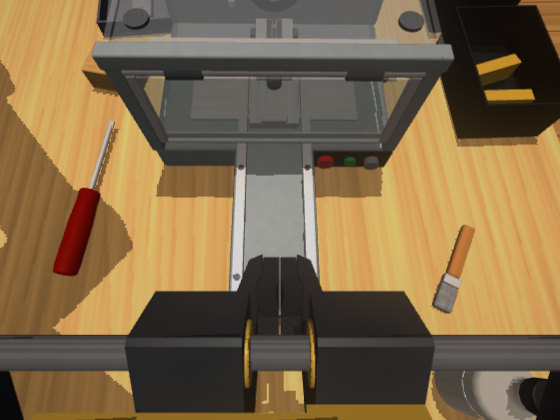

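View pics/c21.png

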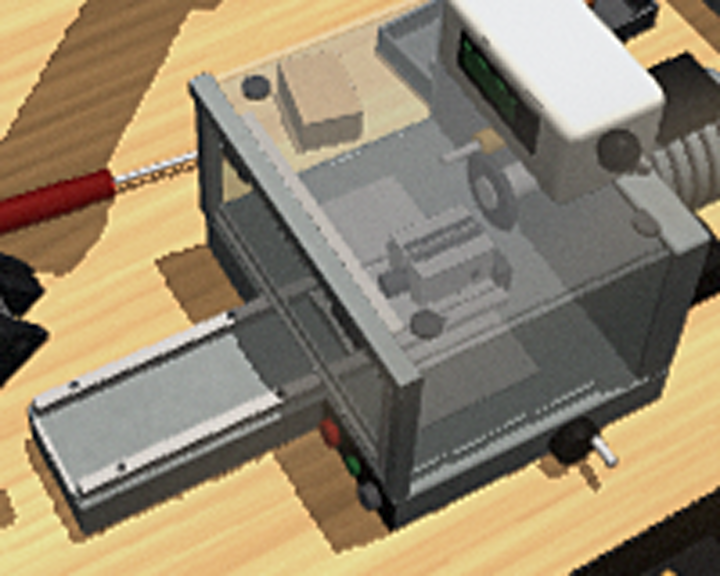

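View pics/sd16.png

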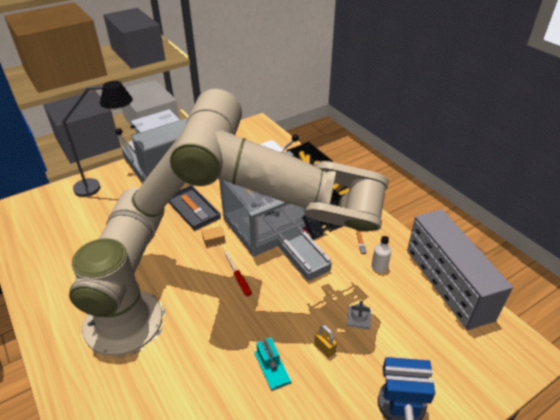

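```bash
python3 - <<'E'
from h import *
s=load('w15');print('lug rear',onz(s,248,179,.061),onz(s,305,179,.061),'plate rear',onz(s,222,183,.057),onz(s,330,183,.057))
s=load('w3');p=lambda u,v,z:onz(s,u,v,z)[:2]
T=np.array([p(222,60,.026),p(333,60,.026),p(228,251,.026),p(325,251,.026)]);print('tray c',T.mean(0).round(4));print('brush ends',p(280,92,.018).round(4),p(279,232,.018).round(4), (p(280,92,.018)+p(279,232,.018))/2)
E
```

```text
lug rear [0.57581998 0.03274748 0.061     ] [0.60457382 0.03171869 0.061     ] plate rear [0.56223125 0.0329168  0.057     ] [0.61781622 0.03091469 0.057     ]
tray c [0.3928 0.3427]
brush ends [0.3907 0.4156] [0.4009 0.2609] [0.39580374 0.33824988]
```

```bash
python3 -c "
from workcell import arm
print(arm.job_done())"
```

```text
the job is handed in; nothing more can be done
None
```

I moved the brush into the tool tray and loaded the jaw against its stop. The job was handed in after about 25 s on the robot clock; no verdict was reported.

**What I did**
- **Brush:** I took the large chip brush off the rails and laid it lengthwise in the tool tray. It dropped about 8–10 mm on release.
- **Jaw:** I set the steel jaw between the rails, vise end towards the machine. I then pushed it under the guard by its lug with the closed fingers tilted 40° from vertical. At the end the push force rose to about 18 N with no further movement.
- **Hand:** I drew it straight back out and lifted it clear.

**Last checks**
- **Jaw position:** its rear end measured y ≈ 0.032, which puts its front end at about 0.153. The stop face measured 0.149–0.155, so it is against the stop within camera accuracy of about 2 mm.
- **Guard:** in the pictures it hangs shut with the hand out. I did not measure its angle.
- **Brush:** it lies flat, with its centre about 5 mm from the tray centre. I measured this just after release; the final side view still shows it in the tray.
- **Bystanders:** none I could see in the last pictures had visibly moved. I did not measure them.

**Disagreement:** slide position estimates from different views differed by 2–3 mm. I settled it by measuring the jaw against the rails in a single wrist picture, and the jaw went in between the rails without catching.

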